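# Clamp the pill box in the one-handed holder

### The arm

A 6-joint arm with a two-finger parallel gripper is mounted at the origin on the work surface. World frame = base frame: x ahead of the robot, y to its left, z up, the work surface at z = 0. Lengths are in m, angles in rad, forces in N, time in s.
With the tool pointing down it reaches from about 0.375 to 0.975 m from the base axis. Payload 3.8 kg.
Tool frame: the origin (TCP) lies midway between the tips of the shut fingers; the grasp point (between the pads) lies 19 mm behind it; z points along the fingers, y is the direction in which the jaws open and shut (so a half turn about z gives the same grasp; the last joint's range is limited). The gripper opens to 85 mm and grips with 20 to 120 N. Pads are 22 mm wide; open, the fingers measure 114 mm over their backs; the gripper's body (76 mm by 85 mm) begins 54 mm behind the grasp point. The pads swing forward as they close: fully open they stand 13 mm farther back than shut.
Start: joints at [-1.206, 0.264, 1.604, -0, 1.274, -0.037], TCP at [0.264, -0.621, 0.231] pointing down, gripper open.
Joint ranges: [-2.63, 2.63], [-0.94, 2.18], [0.31, 2.57], [-1.31, 4.45], [0, 2.66], [-2.55, 2.55]. Speed limits (rad/s): [2.57, 2.57, 3.14, 3.14, 3.14, 3.14].

### API

Orientations are given as a rotation vector (axis times angle).
In Python, from workcell import bot gives the robot as it stands. The module is installed in compiled form; this text tells all that it offers.
- The arm moves only by the tool move_arm, never from a script. Its argument "steps" is a list of rows, each a list of 5 numbers: the shift along the tool's x, y, z in mm, then the turn about the tool's z in degrees, then the opening in per cent of the stroke, from 0 (shut) to 100 (fully open). In form: [[tx, ty, tz, turn, claw], ...]. A call has 1 to 20 rows; each row is the pose to reach, as a shift and turn from the pose commanded when the call began, along the tool's axes at that moment; what a row does not reach only later rows make up. A row lasts 1/10 s, in which the tool goes at most 50 mm and 8.59 degrees, less where a joint would pass 70% of its speed; a pose out of reach is approached as far as the arm can. A call with a gripper value outside its range is refused whole. The fingers move at their own pace and stop on an object; "newtons" is the grip in N (left out, the last holds). Time passes only in rows, so rows that repeat a pose let the fingers close. It gives the time, the measured TCP pose, the force and the opening at its end, in the units of the state.
- bot.read_state(): the state, without advancing time (a new reading comes with each control period).
- bot.read_camera(name): name is "scene" or "side" or "wrist"; returns a dict with "pixels" (480x640x3 uint8, red, green, blue), "depth" (480x640 float32, m along the optical axis (not along the pixel's ray), 0 where there is no reading), "fovy" (degrees; the focal length in pixels is half the picture's height over the tangent of half this angle, whatever the lens; pixels are square), "cx", "cy" (the principal point, pixels), "xyz" and "attitude" of the camera in the world. Camera axes: x right, y up, looking along -z (the intrinsics and any distortion apply to the point x, -y, -z); pixel columns grow to the right and rows downward; lengths in m; the calibration is good to about 2 mm. A picture is of the moment at which its call begins.
- bot.finish_job(): hands the job in, once; it reports no verdict.
The state is a dict: "time": time; "q": joint angles; "joint_vel": joint speeds; "joint_torque": joint torques, N m; "tool_pos": TCP position; "tcp_rot": TCP orientation; "wrist_force": force on the tool from outside, world axes, zero at the start; "torque": the same for the moment, N m; "width": opening from 0.0 (shut) to 1.0 (fully open).
Only numpy, scipy, OpenCV 4.12 (cv2) and the standard library are available. Lean on these libraries where they do the work, as an engineer would, in place of code of your own. Each camera call takes 0.05 s, during which the arm holds its last target.

### The job

Stand the yellow pill box upright in the wooden holder, between its two jaws, and let go of it. Then slide the moving jaw up by its thumb tab until it presses the box against the fixed jaw and lightly grips it, without squeezing so hard that the jaw leans. Leave the box clamped and the other things where they are.

Things in the scene. Friction and masses are not known exactly. Their poses are not given: they have to be found in the camera images.
- pillbox_c (a point): Centre of the yellow plastic pill box with flip-top cover (the cover stays shut), a loose block of 0.1 kg, 36 mm along its x, 56 mm along its y, 34 mm high (z, up). It starts standing on the table. In the holder its y lies across the holder (either way round), so it fills 36 mm between the jaws and its ends stick out 8 mm past the 40 mm wide bed on each side.
- holder: Wooden holder, screwed down, like a big caliper lying on the table. Origin on the table; x = sliding direction, to the fixed jaw; z up. Bed: x -115 to +85 mm, 40 mm wide, top 16 mm above the table; feet 8 mm high, 90 mm wide at its ends. Fixed jaw: rigid plate 12 mm thick, 44 wide, top at z 60 mm; it was set by hand, so its inner face is anywhere from x +66 to +74 mm (not measured).
- carriage (a joint): How far the aluminium carriage with the moving jaw has slid (m): 0 = fully open, the pad at x = -2 mm of the holder; the pad is at x = -2 mm plus this value. It reads somewhere from 0.032 to 0.040 with the pill box gripped, as the fixed jaw differs. It slides along the bed with a steady drag of about 5 N and stays where it is left. Range 0 to 0.060.
- tab (a point): Thumb tab of the carriage: upright aluminium plate 12 mm thick (along the holder's x), 30 mm wide, from 24 to 56 mm above the table; this point is in its middle in x and y, 43 mm above the table, and 76 mm behind (-x of) the jaw's pad. Push it from behind, or pinch it; 56 mm are free between it and the moving jaw. It is rigid with the carriage, so pushing it does not itself lean the jaw.
- jaw: Moving jaw, an aluminium plate 9 mm thick, 44 mm wide, 36 mm high that stands on the carriage (top 60 mm above the table). Origin at the hinge at its foot, 24 mm above the table; z points up the plate, x towards the fixed jaw. It is sprung about that foot (5 N m/rad) and leans about 0.003 rad per newton on the pad (18 mm above the hinge), so 0.012 rad at a good light grip of 4 N. Pushing on the jaw itself leans it too.
- pad (a point): Middle of the front face of the rubber pad (36 mm wide, 8 mm high) on the moving jaw, 42 mm above the table: the part that touches the box.
- clip: Bystander: chrome bulldog clip, 60 mm wide, 50 mm long, 20 mm high, on the table.
- bottle: Bystander: small amber medicine jar, 38 mm across, 65 mm high, on the table.
- parrot: Bystander: ceramic parrot figurine, 52 mm across at the foot, 87 mm high, on the table.
- tumbler: Bystander: steel tumbler, 64 mm across, 75 mm high, on the table.
- lota: Bystander: steel lota with lid, 110 mm across, 126 mm high, on the green stools (245 mm high) at the right side of the table.
- mirror: Bystander: small round wooden mirror on a foot, 140 mm high, on the green stools beside the lota.
Not all that is in view belongs to the job. Of the things shaped like the part that bears pillbox_c, the yellow one is meant.

How it is judged:
By the outcome, as a careful person would: the job done as asked, in the order asked, and still so for the second after the job is handed in, with the robot touching nothing.
It also fails if it takes over 58 s, if anything falls off the work surface, if the arm or the gripper's body presses on something with over 40 N, if the wrist force passes 120 N, or if a joint passes its speed limit or range.

## Working session

There is one attempt and no reset: what is moved stays moved. The work goes in short steps, Python scripts to look and compute and a tool call to move; the robot and the scene stay as the last step left them, time stands still between calls to the robot, and variables do not carry over. Pictures are saved under pics/ and viewed, and the job is handed in when it is done.

Besides the shell and the picture viewer there is one more tool, called in YAML: its name, and indented under it one key for each argument. move_arm: Moves the arm, as the interface text tells. Its arguments: {"type":"object","properties":{"steps":{"type":"array","items":{"type":"array","items":{"type":"number"}}},"newtons":{"type":"number"}},"required":["steps"]}

```bash
mkdir -p pics; cat > h.py <<'E'
import numpy as np,cv2
from workcell import bot
from scipy.spatial.transform import Rotation as R
def cam(n,save=None):
    c=bot.read_camera(n)
    if save: cv2.imwrite('pics/'+save,c['pixels'][:,:,::-1])
    return c
def att(c):
    a=np.array(c['attitude'],float)
    if a.shape==(3,3): return a
    return R.from_rotvec(a).as_matrix() if a.size==3 else R.from_quat(a).as_matrix()
E
python3 - <<'E'
from h import *
for n in ['scene','side','wrist']:
    c=cam(n,n+'0.png'); print(n,{k:v for k,v in c.items() if k not in('pixels','depth')},(c['depth']>0).mean())
print(bot.read_state())
E
```

```text
scene {'fovy': 44.265403941856036, 'cx': 307.505016646077, 'cy': 241.53598760785104, 'xyz': array([1.49760559, 0.38572413, 0.87255334]), 'attitude': array([0.59764434, 0.98940876, 1.82159962])} 0.9954654947916667
side {'fovy': 52.03716680540494, 'cx': 316.2416518233178, 'cy': 236.1841442303171, 'xyz': array([0.28841257, 0.64506805, 1.08190918]), 'attitude': array([ 0.15905051, -0.98511065, -2.67353087])} 0.99578125
wrist {'fovy': 68.94594853037104, 'cx': 318.7083116379579, 'cy': 238.92609781215288, 'xyz': array([ 0.32763914, -0.59571923,  0.37268846]), 'attitude': array([-0.24137392,  0.16167042, -1.16123777])} 0.9960286458333333
{'time': 0.15, 'q': array([-1.20587762e+00,  2.64586247e-01,  1.60506074e+00, -6.06185752e-06,
        1.27371404e+00, -3.68957423e-02]), 'joint_vel': array([ 1.99736003e-03, -2.17330356e-03, -5.15599486e-03, -2.40103706e-04,
       -8.98206802e-05,  3.02019867e-05]), 'joint_torque': array([-7.10894692e-04, -5.15904880e+01, -3.67959988e+01, -1.45435365e-04,
        8.07728997e-03, -7.93074193e-07]), 'tool_pos': array([ 0.26378028, -0.62070506,  0.23024366]), 'tcp_rot': array([-3.07669325e+00, -6.26585930e-01,  4.62267614e-04]), 'wrist_force': array([-0.37273215,  0.42864506, -0.54506979]), 'torque': array([0.01677426, 0.0254947 , 0.03396167]), 'width': 1.004259375143004}
```

View pics/scene0.png

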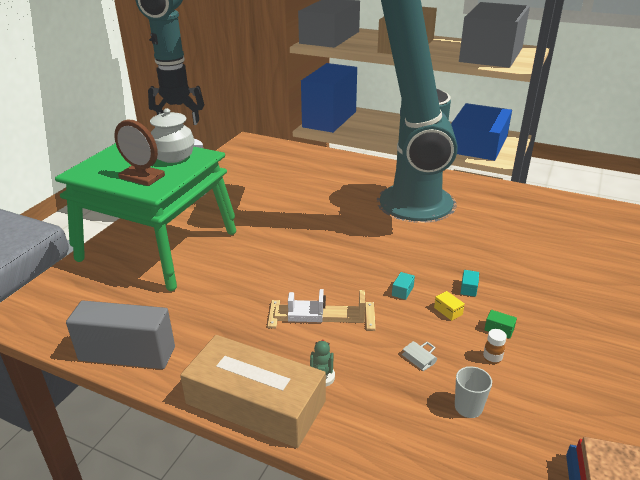

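View pics/side0.png

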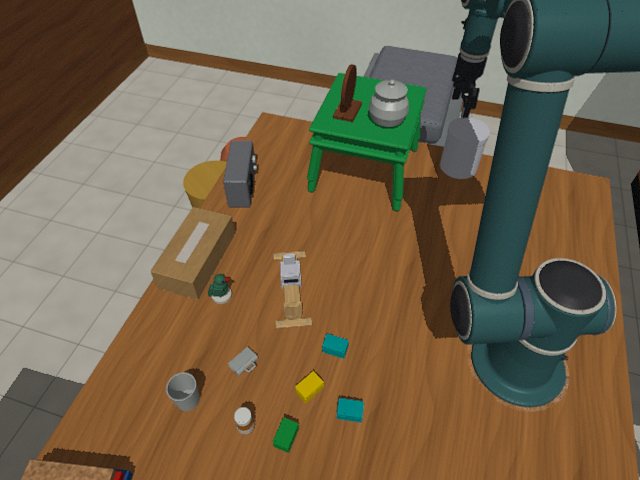

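View pics/wrist0.png

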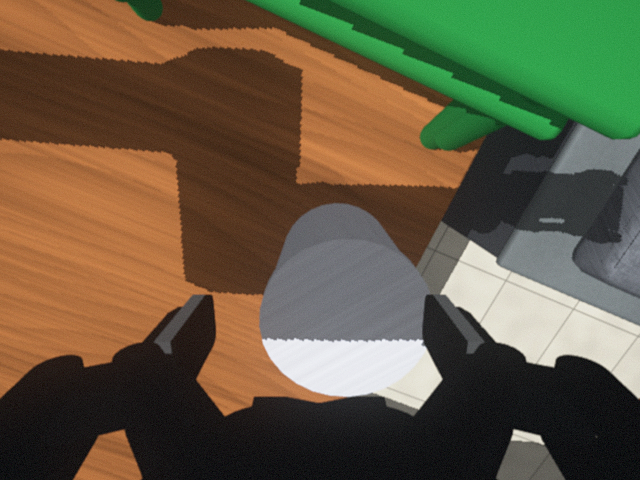

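```bash
cat >> h.py <<'E'
def cloud(c):
    f=240/np.tan(np.radians(c['fovy'])/2)
    v,u=np.mgrid[0:480,0:640]; d=c['depth']
    P=np.stack([(u-c['cx'])/f*d,-(v-c['cy'])/f*d,-d],-1)
    W=P@att(c).T+np.array(c['xyz']); W[d<=0]=np.nan
    return W
def ray(c,u,v,z):
    f=240/np.tan(np.radians(c['fovy'])/2)
    r=att(c)@np.array([(u-c['cx'])/f,-(v-c['cy'])/f,-1]); o=np.array(c['xyz'])
    return o+r*(z-o[2])/r[2]
def rect(P):
    (x,y),(w,h),a=cv2.minAreaRect(P[:,:2].astype(np.float32)*1000); return (x,y,w,h,a)
E
python3 - <<'E'
from h import *
for n in ['scene','side']:
    c=cam(n); W=cloud(c); im=c['pixels']; hsv=cv2.cvtColor(im,cv2.COLOR_RGB2HSV)
    tz=W[...,2]; print(n,'table z med',np.nanmedian(tz[(abs(tz)<.02)]))
    m=(hsv[...,0]>24)&(hsv[...,0]<34)&(hsv[...,1]>180)&(tz>-0.01)&(tz<.08)
    m=cv2.morphologyEx(m.astype(np.uint8),cv2.MORPH_OPEN,np.ones((3,3)))
    k,l,s,ce=cv2.connectedComponentsWithStats(m)
    for i in range(1,k):
        if s[i,4]>60:
            P=W[l==i]; print('yel',s[i],P.mean(0),np.percentile(P[:,2],[2,98])); T=P[P[:,2]>np.percentile(P[:,2],98)-.005]; print(len(T),rect(T))
    # objects above table
    m=((tz>.012)&(tz<.5)&(W[...,0]>.2)&(W[...,0]<1.2)&(abs(W[...,1])<.8)).astype(np.uint8)
    k,l,s,ce=cv2.connectedComponentsWithStats(m)
    for i in range(1,k):
        if s[i,4]>80:
            P=W[l==i]; print(s[i],P.min(0).round(3),P.max(0).round(3),np.median(im[l==i],0))
    y0,y1,x0,x1=(270,350,240,400) if n=='scene' else (230,340,250,340)
    cv2.imwrite('pics/h_%s.png'%n,cv2.resize(im[y0:y1,x0:x1,::-1],None,fx=5,fy=5,interpolation=cv2.INTER_CUBIC))
E
```

```text
scene table z med -0.0008460725168445427
yel [438 292  25  17 238] [0.44895822 0.21404659 0.03290231] [0.02933271 0.03679845]
172 (450.34375, 213.41860961914062, 54.50711441040039, 35.90385055541992, 59.83042526245117)
[   55    28   181   262 16584] [ 0.201 -0.703  0.012] [ 0.66  -0.388  0.5  ] [ 65. 101.  75.]
[461 270  18  24 344] [0.316 0.216 0.012] [0.382 0.257 0.038] [ 46. 195. 187.]
[392 272  23  24 366] [0.393 0.078 0.012] [0.453 0.117 0.039] [ 60.  193.5 185. ]
[ 274  289   91   31 1534] [ 0.525 -0.141  0.012] [0.642 0.056 0.062] [198.  179.5 139. ]
[435 291  30  26 463] [0.421 0.181 0.012] [0.48  0.245 0.038] [243. 221.  55.]
[  66  300  109   67 5695] [ 0.798 -0.459  0.012] [ 0.923 -0.258  0.115] [86. 85. 84.]
[ 484  310   33   51 1036] [0.441 0.299 0.012] [0.577 0.357 0.068] [ 98. 151.  86.]
[  180   335   154   109 10375] [ 0.724 -0.17   0.012] [0.923 0.071 0.088] [207. 164. 110.]
[403 341  33  25 432] [0.583 0.162 0.012] [0.648 0.229 0.022] [204. 209. 198.]
[ 455  366   37   49 1412] [0.669 0.286 0.012] [0.736 0.349 0.077] [111. 115. 109.]
[ 568  437   72   43 2680] [0.
[... 732 characters left out ...]
  27 384] [0.72  0.02  0.012] [0.78  0.062 0.088] [41. 75. 59.]
[322 334  27  24 424] [0.392 0.077 0.012] [0.449 0.115 0.038] [  0. 132. 129.]
[228 347  30  28 428] [0.583 0.161 0.012] [0.647 0.23  0.025] [136. 139. 135.]
[166 373  33  37 799] [0.67  0.284 0.012] [0.733 0.347 0.078] [108. 112. 107.]
[295 372  29  30 483] [0.419 0.182 0.012] [0.476 0.244 0.038] [189. 161.   0.]
[337 398  27  23 507] [0.316 0.213 0.013] [0.376 0.257 0.039] [  0. 131. 129.]
[235 408  20  26 400] [0.534 0.313 0.013] [0.571 0.351 0.068] [173. 172. 166.]
[273 418  26  34 538] [0.442 0.297 0.012] [0.481 0.356 0.039] [ 18. 121.  48.]
[  21  459  111   21 1600] [0.732 0.492 0.013] [0.917 0.573 0.076] [141. 103.  69.]
```

View pics/h_scene.png

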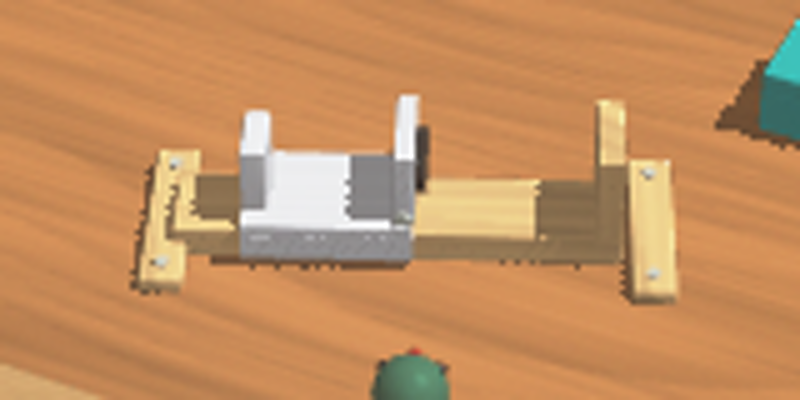

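View pics/h_side.png

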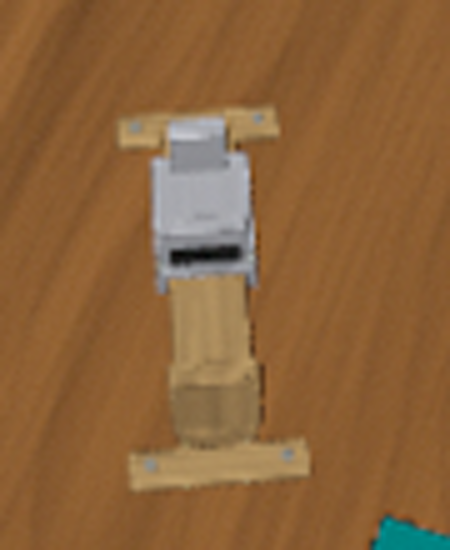

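```bash
cat > m.py <<'E'
from h import *
def holder(cs):
    A=[];C=[]
    for c in cs:
        W=cloud(c).reshape(-1,3);im=c['pixels'].reshape(-1,3)
        k=(W[:,0]>.5)&(W[:,0]<.67)&(W[:,1]>-.17)&(W[:,1]<.08)&(W[:,2]>.0045)&(W[:,2]<.2)
        A.append(W[k]);C.append(im[k])
    return A,C
if __name__=='__main__':
    cs=[cam('scene'),cam('side')]
    A,C=holder(cs)
    for a,n in zip(A,['scene','side']): print(n,rect(a))
    P=np.vstack(A);r=rect(P);print(r)
    print(cv2.boxPoints((r[:2],r[2:4],r[4])))
    x,y,w,h,an=r; th=np.radians(an if w>h else an+90)
    if np.sin(th)<0: th+=np.pi
    ex=np.array([np.cos(th),np.sin(th)]);ey=np.array([-ex[1],ex[0]])
    o=np.array([x,y])/1000+ex*.015 # origin: center of bed at x=-15
    print('th',np.degrees(th),'origin',o)
    for a,n in zip(A,['scene','side']):
        q=np.c_[(a[:,:2]-o)@ex,(a[:,:2]-o)@ey,a[:,2]]*1000
        for lo,hi in [(3,12),(12,20),(20,28),(28,50),(50,70)]:
            s=q[(q[:,2]>lo)&(q[:,2]<hi)]
            if len(s): 
                print(n,lo,hi,'y',np.percentile(s[:,1],[1,99]).round(1)); print(np.histogram(s[:,0],np.arange(-120,100,4))[0])
E
python3 m.py
```

```text
scene (553.8760986328125, -51.97901916503906, 155.21633911132812, 237.6776123046875, 22.771652221679688)
side (587.344482421875, -41.114532470703125, 168.03834533691406, 242.9427032470703, 2.00022554397583)
(587.3568115234375, -41.467124938964844, 168.03834533691406, 243.9600372314453, 2.00022554397583)
[[ 499.13132    77.50601 ]
 [ 507.64633  -166.30537 ]
 [ 675.5823   -160.44026 ]
 [ 667.06726    83.371124]]
th 92.00022554397583 origin [ 0.58683326 -0.02647626]
scene 3 12 y [-74.3  82.5]
[19 18 16 20 19 21 15 12  3  6  5  2  4  5  3  4  4  7  5  5  5  5  5  4
  6  3  5  3  8  8  8  8  4  4  7  4  7  5  4  5  5  5  9  4  5  7 10 12
 20 17 32 26 30 29]
scene 12 20 y [-45.7  47.3]
[ 0  3 10 17 19 23 22 19 16 16  6  3  5  4  9  5  5  5  6  7  5  7  5  6
  7  4  9 15 20 27 21 24 20 23 21 23 26 21 25 26 20 22 21 23 27 14  9  5
  7  7  5  0  0  0]
scene 20 28 y [-42.7  21.5]
[ 0  0  0  0  0  0  0  0  0  0  8 15 19 41 27 25 31 33 31 27 25 37 28 25
 20 15 12  5  7  1  0  0  0  0  0  0  0  0  0  0  0  0  1  0  0  0  0  2
  7  2  3  0  0  0]
scene 28 50 y [-35.4  25.5]
[ 0  0  0  0  0  0  0  
[... 600 characters left out ...]
0  1  1  0  1  2  0  1  1  1
  6  7 12 17 22 22 13 21 24 14 23 15 20 18 15  7  1  0  0  0  0  0  1 12
  6  8  3  0  0  0]
side 20 28 y [-39.7  56. ]
[ 0  0  0  0  0  0  0  2  5  5 10 14 26 16 16 24 25 21 18  8  4  2  1  1
  4  5  7  6  5  3  1  2  0  0  0  1  0  0  1  0  0  0  0  0  0  0  2 13
  8  6  3  0  0  0]
side 28 50 y [-29.1  58.2]
[ 0  0  0  0  0  0  0  0  0  0  8 18 24  7  1  3  0  1  1  1  0  0  0  1
  3 10 12 26 28 11  0  0  0  0  0  0  0  0  0  0  0  0  0  0  0  0  7 21
 24 23 10  0  0  0]
side 50 70 y [-29.7  58.1]
[ 0  0  0  0  0  0  0  0  2  9 13 13 10  1  0  0  0  0  0  0  0  0  0  2
  9 17 24 19 13  1  0  0  0  0  0  0  0  0  0  0  0  0  0  0  8 11 20 31
 19 19  3  0  0  0]
```

```bash
cat >> h.py <<'E'
def to_tool(targets,yaws=None):
    s=bot.read_state(); p=np.array(s['tool_pos']); M=R.from_rotvec(s['tcp_rot']).as_matrix()
    yaw=np.degrees(np.arctan2(M[1,1],M[0,1]))
    print('pos',(p*1000).round(1),'tool y yaw',yaw.round(2),'q6',s['q'][5].round(3),'F',np.round(s['wrist_force'],1),'w',round(s['width'],3),'t',s['time'],'zax',M[:,2].round(3))
    for t in targets: print(t,'->',((np.array(t)-p)@M*1000).round(1))
E
python3 - <<'E'
from h import *
to_tool([(.264,-.62,.33),(.33,-.35,.33),(.43,-.1,.33),(.449,.213,.15)])
c=cam('side');W=cloud(c);im=c['pixels'];hsv=cv2.cvtColor(im,cv2.COLOR_RGB2HSV)
m=(hsv[...,0]>24)&(hsv[...,0]<34)&(hsv[...,1]>180)&(W[...,2]>.02)&(W[...,2]<.08)&(W[...,0]<.6)
P=W[m][:,:2];u,s,v=np.linalg.svd(P-P.mean(0),full_matrices=False);print(v[0],np.degrees(np.arctan2(v[0][1],v[0][0])))
for n in ['scene','side']:
  c=cam(n);W=cloud(c);k=(W[...,2]>.25)&(W[...,2]<.45)&(W[...,0]>.34)&(W[...,0]<.7)&(W[...,1]<-.35)
  print(W[k].min(0),W[k].max(0))
E
```

```text
pos [ 263.9 -621.1  230.9] tool y yaw -66.98 q6 -0.037 F [ 0.5  0.4 -0. ] w 1.003 t 0.35 zax [-0.     0.001 -1.   ]
(0.264, -0.62, 0.33) -> [  0.5  -1.  -99.1]
(0.33, -0.35, 0.33) -> [ 166.8 -223.7  -98.9]
(0.43, -0.1, 0.33) -> [ 356.6 -414.7  -98.8]
(0.449, 0.213, 0.15) -> [ 496.5 -695.2   81.3]
[0.49990833 0.86607832] 60.00606461351689
[ 0.40913117 -0.56399911  0.25020838] [ 0.60078465 -0.4424483   0.38525001]
[ 0.37472425 -0.67719266  0.25021288] [ 0.63170616 -0.44211519  0.38708288]
```

move_arm:
  steps:
    - [0, 0, -100, 0, 100]
    - [0, 0, -100, 0, 100]
    - [167, -224, -99, -20, 100]
    - [167, -224, -99, -30, 100]
    - [167, -224, -99, -40, 100]
    - [167, -224, -99, -50, 100]
    - [167, -224, -99, -55, 100]
    - [167, -224, -99, -60, 100]
    - [357, -415, -99, -68, 100]
    - [357, -415, -99, -75, 100]
    - [357, -415, -99, -83, 100]
    - [357, -415, -99, -90, 100]
    - [357, -415, -99, -98, 100]
    - [357, -415, -99, -105, 100]
    - [496, -695, 31, -112, 100]
    - [496, -695, 31, -120, 100]
    - [496, -695, 31, -127, 100]
    - [496, -695, 31, -127, 100]
    - [496, -695, 31, -127, 100]
    - [496, -695, 31, -127, 100]

```text
time: 2.5
tool_pos: [0.4464, 0.1789, 0.2149]
tcp_rot: [0.812, 3.033, 0.001]
wrist_force: [0.8, -0.5, 0.4]
width: 1.0
```

```bash
python3 - <<'E'
from h import *
to_tool([(.449,.213,.2)])
c=cam('wrist','w1.png')
W=cloud(c);im=c['pixels'];hsv=cv2.cvtColor(im,cv2.COLOR_RGB2HSV)
m=(hsv[...,0]>22)&(hsv[...,0]<34)&(hsv[...,1]>150)&(W[...,2]>.025)&(W[...,2]<.045)
k,l,s,ce=cv2.connectedComponentsWithStats(m.astype(np.uint8));i=1+s[1:,4].argmax()
P=W[l==i];print(s[i],rect(P))
E
```

```text
pos [446.4 178.9 214.9] tool y yaw 60.04 q6 -0.718 F [ 0.8 -0.5  0.4] w 1.0 t 2.5 zax [ 0.002  0.    -1.   ]
(0.449, 0.213, 0.2) -> [14.9 30.8 14.9]
[ 325  178   56   38 1968] (447.6504211425781, 213.42518615722656, 51.7024040222168, 34.12816619873047, 60.004180908203125)
```

View pics/w1.png

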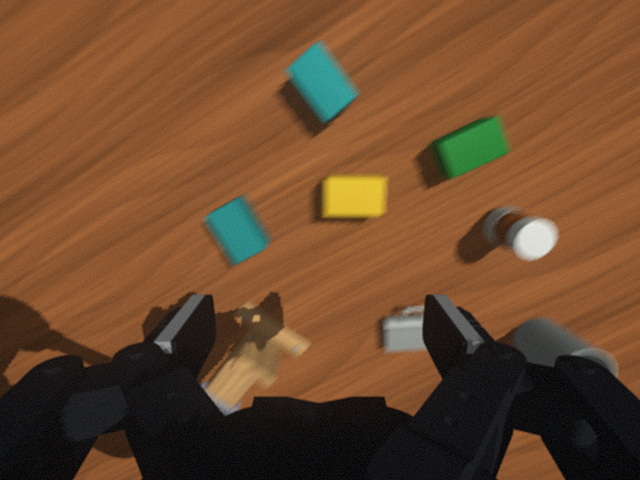

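move_arm:
  steps:
    - [16, 30, 50, 0, 100]
    - [16, 30, 100, 0, 100]
    - [16, 30, 125, 0, 100]
    - [16, 30, 125, 0, 100]
    - [16, 30, 125, 0, 100]

```text
time: 3.05
tool_pos: [0.4476, 0.2106, 0.0903]
tcp_rot: [-0.812, -3.034, 0.001]
wrist_force: [1.4, 0.5, 0.7]
width: 0.998
```

```bash
python3 - <<'E'
from h import *
to_tool([(.448,.213,.004)])
c=cam('wrist','w2.png')
W=cloud(c);im=c['pixels'];hsv=cv2.cvtColor(im,cv2.COLOR_RGB2HSV)
m=(hsv[...,0]>22)&(hsv[...,0]<34)&(hsv[...,1]>150)&(W[...,2]>.025)&(W[...,2]<.045)
k,l,s,ce=cv2.connectedComponentsWithStats(m.astype(np.uint8));i=1+s[1:,4].argmax()
P=W[l==i];print(s[i],rect(P),np.median(P[:,2]))
E
```

```text
pos [447.6 210.6  90.3] tool y yaw 60.02 q6 -0.658 F [1.4 0.5 0.7] w 0.998 t 3.05 zax [-0.001 -0.    -1.   ]
(0.448, 0.213, 0.004) -> [ 0.8  2.3 86.3]
[ 277  224   92   61 5301] (448.0328369140625, 211.416748046875, 55.28815841674805, 36.677425384521484, 60.052772521972656) 0.03387907919079486
```

View pics/w2.png

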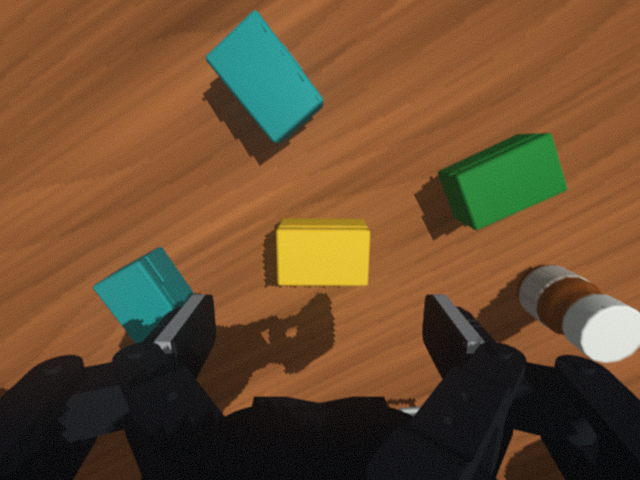

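move_arm:
  steps:
    - [1, 1, 45, 0, 100]
    - [1, 1, 70, 0, 100]
    - [1, 1, 84, 0, 100]
    - [1, 1, 84, 0, 100]
    - [1, 1, 84, 0, 100]
    - [1, 1, 84, 0, 50]
    - [1, 1, 84, 0, 40]
    - [1, 1, 84, 0, 40]
    - [1, 1, 84, 0, 40]
    - [1, 1, 84, 0, 40]
  newtons: 30

```text
time: 4.1
tool_pos: [0.4488, 0.2128, 0.0078]
tcp_rot: [0.812, 3.032, 0.003]
wrist_force: [-0.2, -0.2, 6.8]
width: 0.65
```

```bash
python3 - <<'E'
from h import *
to_tool([(.448,.213,.004)])
c=cam('wrist','w3.png')
E
```

```text
pos [448.8 212.8   7.8] tool y yaw 60.03 q6 -0.655 F [-0.2 -0.2  6.8] w 0.65 t 4.1 zax [ 0.003  0.001 -1.   ]
(0.448, 0.213, 0.004) -> [ 0.8 -0.3  3.8]
```

View pics/w3.png

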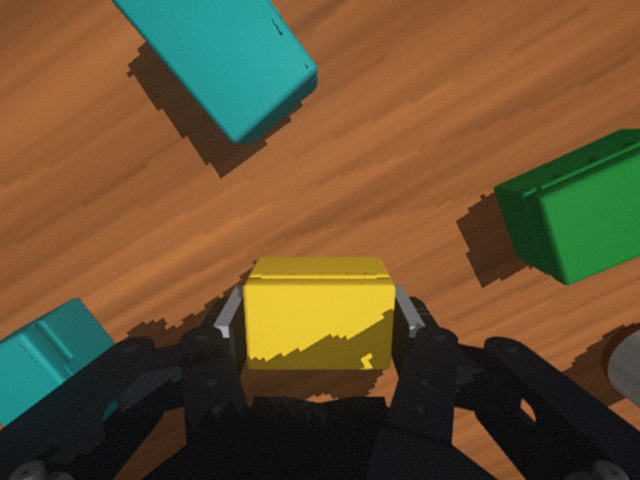

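move_arm:
  steps:
    - [0, 0, -40, 0, 40]
    - [0, 0, -90, 0, 40]
    - [0, 0, -140, 0, 40]
    - [-30, -25, -180, 8, 40]
    - [-60, -49, -190, 16, 40]
    - [-95, -77, -190, 24, 40]
    - [-130, -105, -190, 32, 40]
    - [-165, -134, -190, 40, 40]
    - [-200, -162, -190, 48, 40]
    - [-230, -186, -190, 56, 40]
    - [-260, -210, -190, 58, 40]
    - [-280, -226, -190, 58, 40]
    - [-290, -235, -190, 58, 40]
    - [-294, -238, -190, 58, 40]
    - [-294, -238, -190, 58, 40]
    - [-294, -238, -190, 58, 40]

```text
time: 5.75
tool_pos: [0.5826, -0.1397, 0.196]
tcp_rot: [-2.18, -2.261, -0.0]
wrist_force: [-0.0, 0.4, -0.2]
width: 0.65
```

```bash
python3 - <<'E'
from h import *
to_tool([(.585,-.14,.2)])
c=cam('wrist','w4.png');c=cam('side','s4.png')
E
```

```text
pos [ 582.6 -139.7  196. ] tool y yaw 2.07 q6 -0.314 F [-0.   0.4 -0.2] w 0.65 t 5.75 zax [-0.001  0.001 -1.   ]
(0.585, -0.14, 0.2) -> [-0.4  2.4 -4. ]
```

View pics/w4.png

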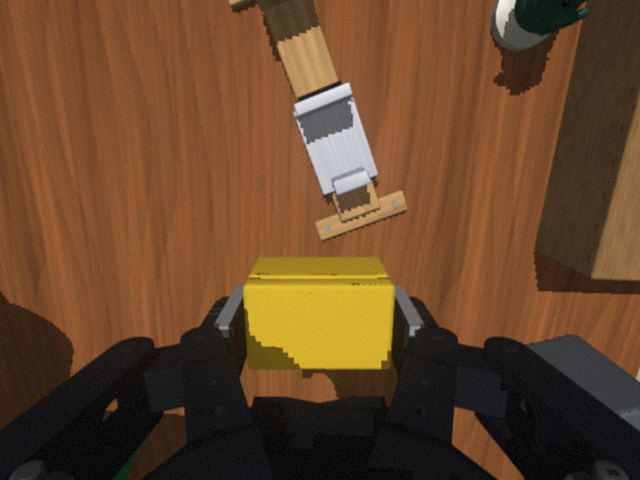

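move_arm:
  steps:
    - [30, -10, -30, -9, 40]
    - [60, -20, -60, -17, 40]
    - [60, -20, -60, -17, 40]
    - [60, -20, -60, -17, 40]
    - [60, -20, -60, -17, 40]

```text
time: 6.35
tool_pos: [0.5604, -0.0814, 0.2551]
tcp_rot: [-1.824, -2.557, 0.001]
wrist_force: [0.8, 1.0, -1.3]
width: 0.65
```

```bash
python3 - <<'E'
from h import *
to_tool([(.585,-.14,.2)])
c=cam('wrist','w5.png')
cv2.imwrite('pics/w5z.png',cv2.resize(c['pixels'][0:280,180:450,::-1],None,fx=2.1,fy=2.1,interpolation=cv2.INTER_CUBIC))
E
```

```text
pos [560.4 -81.4 255.1] tool y yaw 19.0 q6 -0.52 F [ 0.8  1.  -1.3] w 0.65 t 6.35 zax [-0.001 -0.    -1.   ]
(0.585, -0.14, 0.2) -> [-63.4   4.3  55.1]
```

View pics/w5z.png

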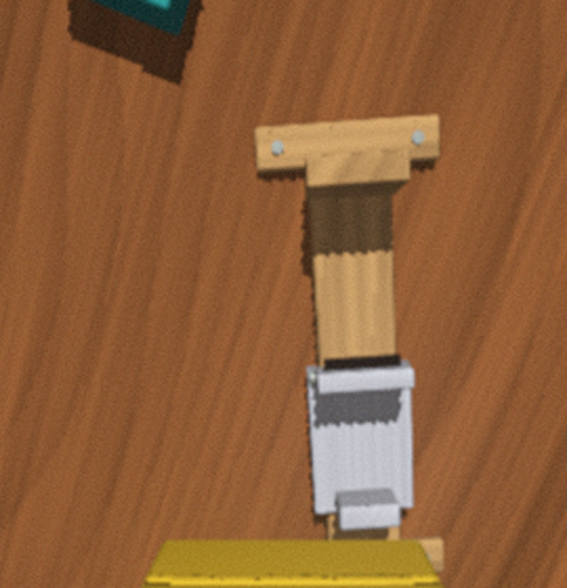

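```bash
cat > g.py <<'E'
from h import *
def run(c,pts,off=(180,0),s=2.1):
    out={}
    for k,(u,v,z) in pts.items():
        out[k]=ray(c,(u+.5)/s-.5+off[0],(v+.5)/s-.5+off[1],z)[:2]*1000; print(k,out[k].round(1))
    return out
E
python3 - <<'E'
from g import *
c=cam('wrist')
o=run(c,dict(TL=(256,128,.008),TR=(439,115,.008),BR=(439,157,.008),BL=(258,173,.008),s1=(277,148,.008),s2=(418,138,.008),
 jl=(307,186,.06),jr=(410,179,.06),ml=(309,368,.06),mr=(413,365,.06),mlb=(319,391,.06),mrb=(413,387,.06),tl=(340,507,.056),tr=(399,502,.056),tlb=(340,529,.056),trb=(399,525,.056),bl=(314,253,.016),br=(392,250,.016),bl2=(319,362,.016),br2=(396,355,.016)))
for a,b in [('TL','TR'),('BL','BR'),('s1','s2'),('jl','jr'),('ml','mr'),('mlb','mrb'),('tl','tr'),('bl','br')]:
    d=o[b]-o[a]; print(a,b,'len',np.linalg.norm(d).round(1),'ang',np.degrees(np.arctan2(d[1],d[0])).round(1),'mid',((o[a]+o[b])/2).round(1))
for a,b in [('bl2','bl'),('br2','br')]:
    d=o[b]-o[a]; print('ax',np.degrees(np.arctan2(d[1],d[0])).round(1))
E
```

```text
TL [496.4  49.4]
TR [577.6  83.2]
BR [584.6  66.1]
BL [503.5  30.7]
s1 [508.7  44.3]
s2 [571.8  70.6]
jl [529.6  26. ]
jr [570.1  42.8]
ml [555.8 -45.9]
mr [599.9 -29.3]
mlb [563.5 -54.3]
mrb [603.5 -38.6]
tl [ 592.1 -104.1]
tr [618.2 -92.4]
tlb [ 595.9 -114.5]
trb [ 622.4 -103.3]
bl [541.7   4.1]
br [577.6  17.9]
bl2 [561.8 -45. ]
br2 [597.8 -28.9]
TL TR len 88.0 ang 22.6 mid [537.   66.3]
BL BR len 88.4 ang 23.6 mid [544.   48.4]
s1 s2 len 68.3 ang 22.7 mid [540.3  57.5]
jl jr len 43.8 ang 22.6 mid [549.8  34.4]
ml mr len 47.1 ang 20.6 mid [577.8 -37.6]
mlb mrb len 43.0 ang 21.4 mid [583.5 -46.4]
tl tr len 28.5 ang 24.1 mid [605.2 -98.2]
bl br len 38.4 ang 21.1 mid [559.6  11. ]
ax 112.2
ax 113.4
```

move_arm:
  steps:
    - [45, 15, -5, -2, 40]
    - [89, 29, 0, -3.6, 40]
    - [89, 29, 50, -3.6, 40]
    - [89, 29, 100, -3.6, 40]
    - [89, 29, 135, -3.6, 40]
    - [89, 29, 155, -3.6, 40]
    - [89, 29, 155, -3.6, 40]
    - [89, 29, 155, -3.6, 40]
    - [89, 29, 155, -3.6, 40]

```text
time: 7.35
tool_pos: [0.5609, 0.0116, 0.1026]
tcp_rot: [1.742, 2.611, 0.002]
wrist_force: [0.5, -0.3, -0.8]
width: 0.65
```

```bash
python3 - <<'E'
from h import *
to_tool([(.559,.0122,.0245)])
c=cam('wrist','w6.png');
c=cam('scene')
cv2.imwrite('pics/s6.png',cv2.resize(c['pixels'][220:360,240:430,::-1],None,fx=4,fy=4,interpolation=cv2.INTER_CUBIC))
c=cam('side')
cv2.imwrite('pics/d6.png',cv2.resize(c['pixels'][220:360,240:400,::-1],None,fx=4,fy=4,interpolation=cv2.INTER_CUBIC))
E
```

```text
pos [560.9  11.6 102.6] tool y yaw 22.58 q6 -0.418 F [ 0.5 -0.3 -0.8] w 0.65 t 7.35 zax [ 0.003 -0.    -1.   ]
(0.559, 0.0122, 0.0245) -> [ 1.4 -1.7 78.1]
```

View pics/w6.png

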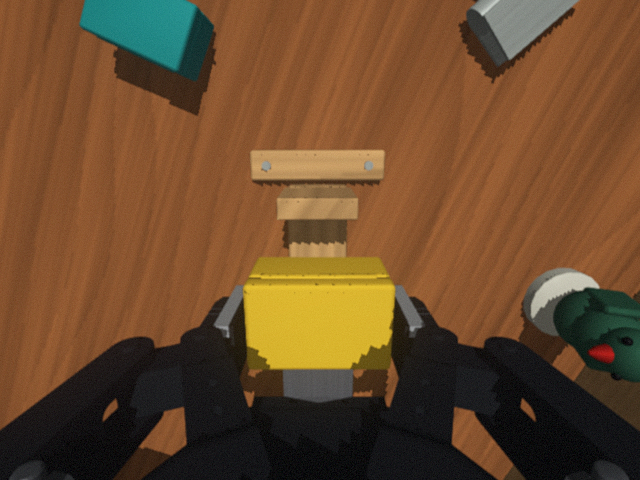

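View pics/s6.png

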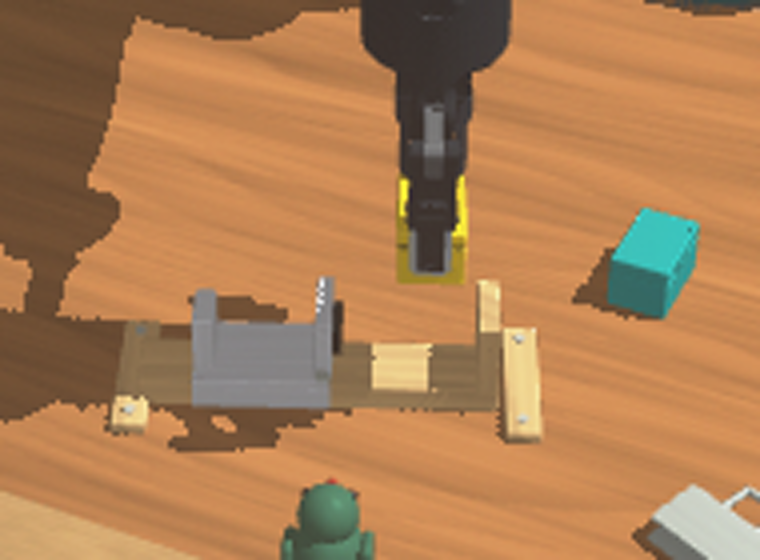

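View pics/d6.png

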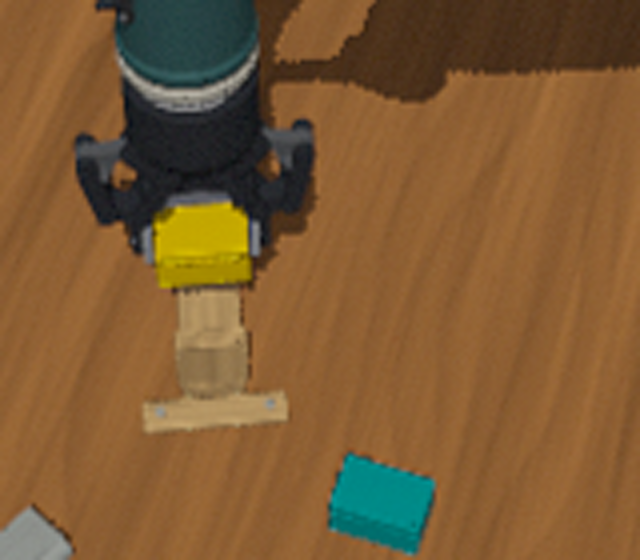

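```bash
python3 - <<'E'
from g import *
c=cam('wrist')
o=run(c,dict(jl=(277,219.5,.06),jr=(357,218.5,.06),fl=(251,183,.008),fr=(384,181,.008),ftl=(250,151,.008),ftr=(383,149.5,.008)),off=(0,0),s=1)
e=np.array([np.cos(np.radians(112.6)),np.sin(np.radians(112.6))]);n=np.array([e[1],-e[0]])
p=bot.read_state()['tool_pos'][:2]*1000
for a,b in [('jl','jr'),('fl','fr'),('ftl','ftr')]:
    d=o[b]-o[a]; m=(o[a]+o[b])/2; print(np.linalg.norm(d),np.degrees(np.arctan2(d[1],d[0])),'along',(m-p)@e,'lat',(m-p)@n)
E
```

```text
jl [530.3  26.6]
jr [570.2  43.8]
fl [503.9  30.3]
fr [586.3  66. ]
ftl [496.2  49.8]
ftr [576.8  84.4]
43.424884574470106 23.296750158513433 along 25.522152288448495 lat -0.6270566324007167
89.78814763147055 23.435458007751947 along 39.506020476286736 lat -0.3970752655354829
87.63051966614071 23.21852654898433 along 60.287844940049695 lat -1.025919037916514
```

move_arm:
  steps:
    - [0, -0.7, 30, -0.6, 40]
    - [0, -0.7, 55, -0.6, 40]
    - [0, -0.7, 68, -0.6, 40]
    - [0, -0.7, 74, -0.6, 40]
    - [0, -0.7, 74, -0.6, 40]
    - [0, -0.7, 74, -0.6, 40]

```text
time: 8.15
tool_pos: [0.5598, 0.0117, 0.0282]
tcp_rot: [1.728, 2.622, 0.002]
wrist_force: [-0.4, -0.1, 0.0]
width: 0.652
```

```bash
python3 - <<'E'
from h import *
to_tool([(.5609,.0116,.0238)])
E
```

```text
pos [559.8  11.7  28.2] tool y yaw 23.22 q6 -0.429 F [-0.4 -0.1  0. ] w 0.652 t 8.15 zax [ 0.002 -0.    -1.   ]
(0.5609, 0.0116, 0.0238) -> [-0.5  0.9  4.4]
```

move_arm:
  steps:
    - [0, 0.4, 2, 0, 40]
    - [0, 0.4, 3.5, 0, 40]
    - [0, 0.4, 4.5, 0, 40]
    - [0, 0.4, 5, 0, 40]
    - [0, 0.4, 5, 0, 40]

```text
time: 8.65
tool_pos: [0.5598, 0.0119, 0.0238]
tcp_rot: [1.728, 2.622, 0.001]
wrist_force: [-2.6, -0.1, 8.4]
width: 0.649
```

```bash
python3 - <<'E'
from h import *
to_tool([(.5609,.0116,.0238)])
E
```

```text
pos [559.8  11.9  23.8] tool y yaw 23.23 q6 -0.429 F [-2.6 -0.1  8.4] w 0.649 t 8.65 zax [ 0.001 -0.    -1.   ]
(0.5609, 0.0116, 0.0238) -> [-0.7  0.9 -0. ]
```

move_arm:
  steps:
    - [0, 0.4, 4.5, 0, 75]
    - [0, 0.4, 4.5, 0, 90]
    - [0, 0.4, 4.5, 0, 95]
    - [0, 0.4, 4.5, 0, 95]
    - [0, 0.4, -15, 0, 95]
    - [0, 0.4, -60, 0, 95]
    - [0, 0.4, -105, 0, 95]
    - [-50, 0.4, -150, 0, 95]
    - [-90, 0.4, -180, 0, 95]
    - [-120, 0.4, -180, 0, 95]
    - [-120, 0.4, -180, 0, 95]
    - [-120, 0.4, -180, 0, 95]

```text
time: 9.85
tool_pos: [0.6069, -0.0991, 0.2021]
tcp_rot: [-1.732, -2.621, -0.001]
wrist_force: [-1.1, 0.4, 0.3]
width: 0.951
```

```bash
python3 - <<'E'
from h import *
to_tool([(.5609,.0116,.0238)])
c=cam('wrist','w7.png')
cv2.imwrite('pics/w7z.png',cv2.resize(c['pixels'][0:330,180:480,::-1],None,fx=1.8,fy=1.8,interpolation=cv2.INTER_CUBIC))
c=cam('scene')
cv2.imwrite('pics/s7.png',cv2.resize(c['pixels'][260:360,240:400,::-1],None,fx=5,fy=5,interpolation=cv2.INTER_CUBIC))
E
```

```text
pos [606.9 -99.1 202.1] tool y yaw 23.1 q6 -0.606 F [-1.1  0.4  0.3] w 0.951 t 9.85 zax [ 0.  0. -1.]
(0.5609, 0.0116, 0.0238) -> [119.8   1.1 178.4]
```

View pics/w7z.png

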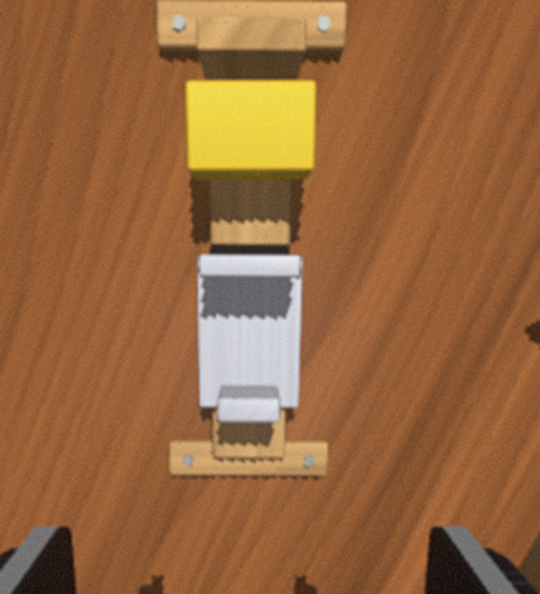

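View pics/s7.png

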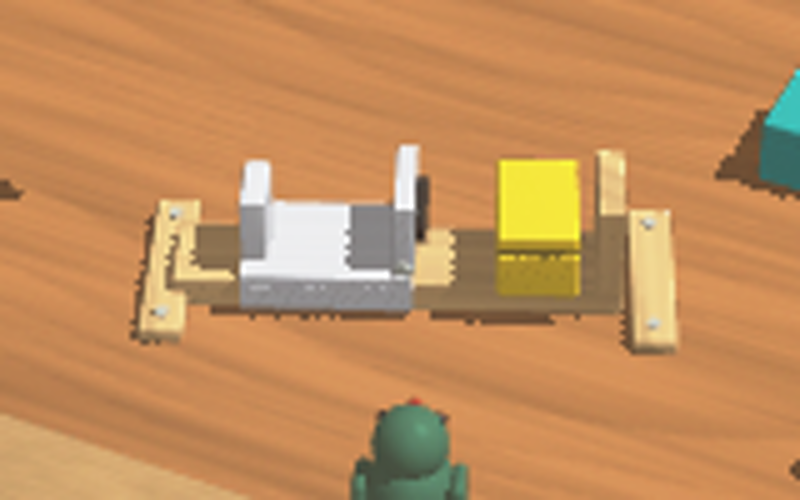

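```bash
cat > k.py <<'E'
from g import *
def rel(pts,pairs,off,s,ang=113.0):
    c=cam('wrist'); o=run(c,pts,off,s)
    e=np.array([np.cos(np.radians(ang)),np.sin(np.radians(ang))]);n=np.array([e[1],-e[0]])
    p=bot.read_state()['tool_pos'][:2]*1000
    for a,b in pairs:
        d=o[b]-o[a]; m=(o[a]+o[b])/2; print(a,b,np.linalg.norm(d).round(1),np.degrees(np.arctan2(d[1],d[0])).round(1),'along',((m-p)@e).round(1),'lat',((m-p)@n).round(1))
E
python3 - <<'E'
from k import *
rel(dict(bl=(220,422,.056),br=(279,420.5,.056),fl=(219,400,.056),fr=(279,398,.056),jl=(200,257,.06),jr=(301,257,.06),fxl=(198,51,.06),fxr=(305,49,.06),yl=(189,171,.050),yr=(314,170,.050),ytl=(187,83,.05),ytr=(316,81,.05),s1=(187,461,.008),s2=(309,461,.008),t1=(179,23,.008),t2=(324,23,.008)),
 [('bl','br'),('fl','fr'),('jl','jr'),('yl','yr'),('ytl','ytr'),('fxl','fxr'),('s1','s2'),('t1','t2')],(180,0),1.8)
to_tool([])
E
```

```text
bl [ 596.  -112.1]
br [ 621.3 -100.5]
fl [ 591.5 -102.5]
fr [616.9 -90.5]
jl [559.4 -46. ]
jr [599.8 -28.7]
fxl [528.9  27.4]
fxr [568.   44.9]
yl [540.8 -14.8]
yr [590.6   6.9]
ytl [527.3  16.8]
ytr [576.8  38.8]
s1 [ 590.4 -153.1]
s2 [ 653.3 -126. ]
t1 [507.   46.4]
t2 [569.5  73.2]
bl br 27.9 24.8 along -9.7 lat -0.7
fl fr 28.1 25.2 along 1.1 lat -1.0
jl jr 43.9 23.2 along 65.1 lat -0.5
yl yr 54.3 23.6 along 101.3 lat -0.2
ytl ytr 54.1 24.0 along 135.9 lat -0.4
fxl fxr 42.8 24.1 along 145.0 lat -0.4
s1 s2 68.5 23.3 along -45.4 lat -1.6
t1 t2 68.0 23.2 along 170.7 lat -0.6
pos [605.5 -97.1 200.6] tool y yaw 23.27 q6 -0.606 F [-0.4  0.6 -0.4] w 0.949 t 10.0 zax [-0.003  0.001 -1.   ]
```

move_arm:
  steps:
    - [-25, -0.7, 0, 0, 40]
    - [-36, -0.7, 0, 0, 0]
    - [-36, -0.7, 20, 0, 0]
    - [-36, -0.7, 60, 0, 0]
    - [-36, -0.7, 100, 0, 0]
    - [-36, -0.7, 130, 0, 0]
    - [-36, -0.7, 150, 0, 0]
    - [-36, -0.7, 164, 0, 0]
    - [-36, -0.7, 164, 0, 0]
    - [-36, -0.7, 164, 0, 0]
    - [-36, -0.7, 164, 0, 0]

```text
time: 11.1
tool_pos: [0.6218, -0.1318, 0.0399]
tcp_rot: [1.727, 2.621, 0.002]
wrist_force: [-0.0, -0.1, 0.8]
width: -0.001
```

```bash
python3 - <<'E'
from h import *
to_tool([])
c=cam('wrist','w8.png')
c=cam('scene')
cv2.imwrite('pics/s8.png',cv2.resize(c['pixels'][240:360,240:400,::-1],None,fx=5,fy=5,interpolation=cv2.INTER_CUBIC))
E
```

```text
pos [ 621.8 -131.8   39.9] tool y yaw 23.23 q6 -0.654 F [-0.  -0.1  0.8] w -0.001 t 11.1 zax [ 0.003 -0.001 -1.   ]
```

View pics/w8.png

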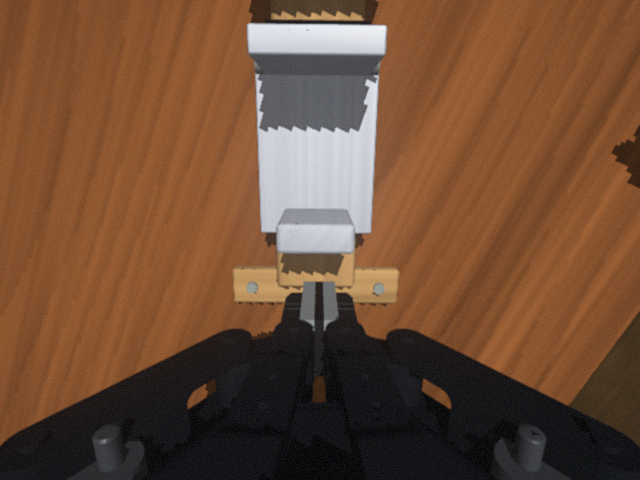

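View pics/s8.png

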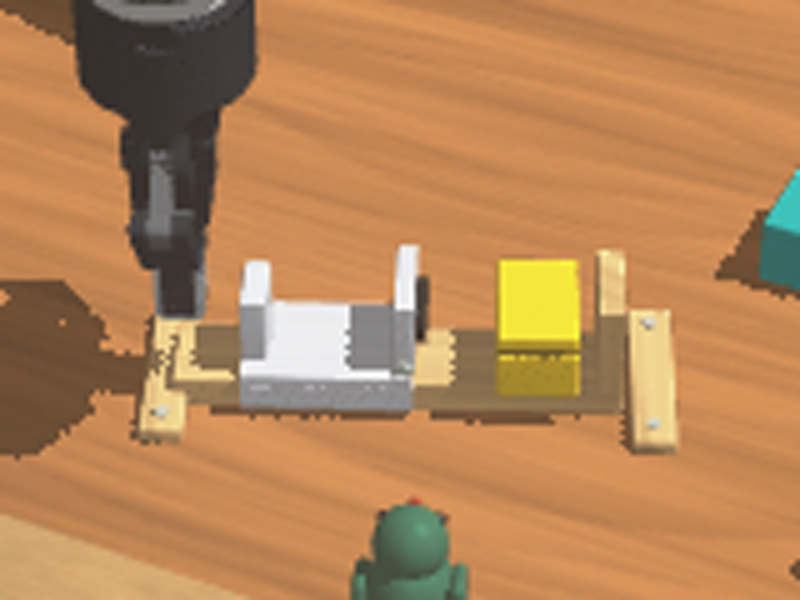

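move_arm:
  steps:
    - [6, 0, 0, 0, 0]
    - [11, 0, 0, 0, 0]
    - [14, 0, 0, 0, 0]
    - [17, 0, 0, 0, 0]
    - [20, 0, 0, 0, 0]
    - [23, 0, 0, 0, 0]
    - [26, 0, 0, 0, 0]
    - [29, 0, 0, 0, 0]
    - [32, 0, 0, 0, 0]
    - [34, 0, 0, 0, 0]

```text
time: 12.2
tool_pos: [0.6075, -0.1013, 0.0384]
tcp_rot: [1.727, 2.621, -0.001]
wrist_force: [2.0, -5.2, 0.2]
width: 0.004
```

```bash
python3 - <<'E'
from h import *
to_tool([])
c=cam('wrist','w9.png')
E
```

```text
pos [ 607.5 -101.3   38.4] tool y yaw 23.24 q6 -0.609 F [ 2.  -5.2  0.2] w 0.004 t 12.2 zax [ 0.002 -0.002 -1.   ]
```

View pics/w9.png

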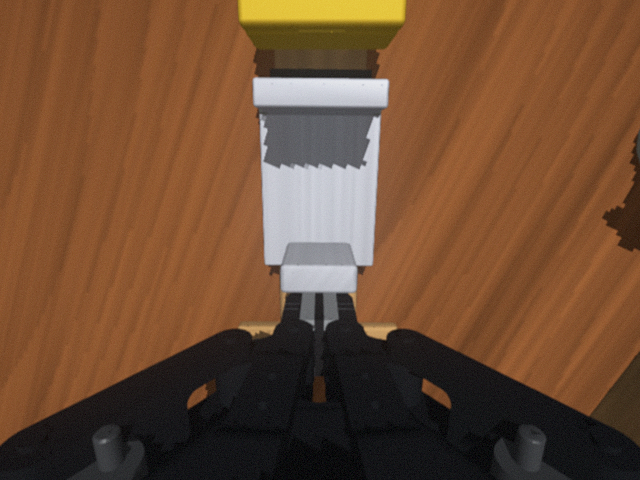

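move_arm:
  steps:
    - [2, 0, 0, 0, 0]
    - [4, 0, 0, 0, 0]
    - [6, 0, 0, 0, 0]
    - [8, 0, 0, 0, 0]
    - [10, 0, 0, 0, 0]
    - [10, 0, 0, 0, 0]

```text
time: 12.85
tool_pos: [0.6035, -0.0916, 0.0384]
tcp_rot: [1.728, 2.622, -0.0]
wrist_force: [1.9, -3.9, -0.1]
width: 0.001
```

```bash
python3 - <<'E'
from h import *
to_tool([])
c=cam('wrist','w10.png')
c=cam('scene')
cv2.imwrite('pics/s10.png',cv2.resize(c['pixels'][240:360,240:400,::-1],None,fx=5,fy=5,interpolation=cv2.INTER_CUBIC))
E
```

```text
pos [603.5 -91.6  38.4] tool y yaw 23.23 q6 -0.596 F [ 1.9 -3.9 -0.1] w 0.001 t 12.85 zax [ 0.001 -0.001 -1.   ]
```

View pics/w10.png

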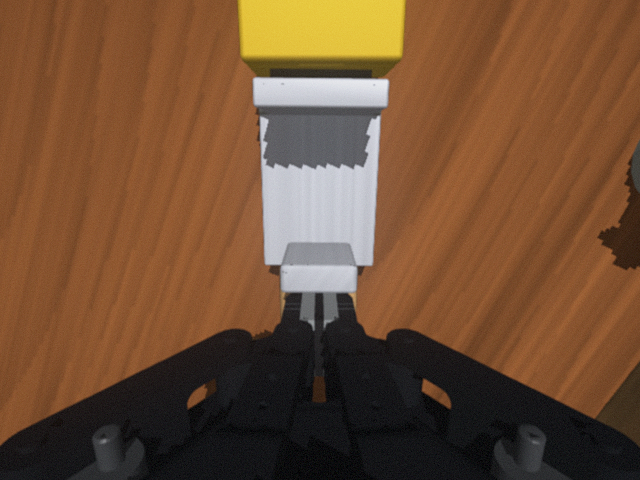

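View pics/s10.png

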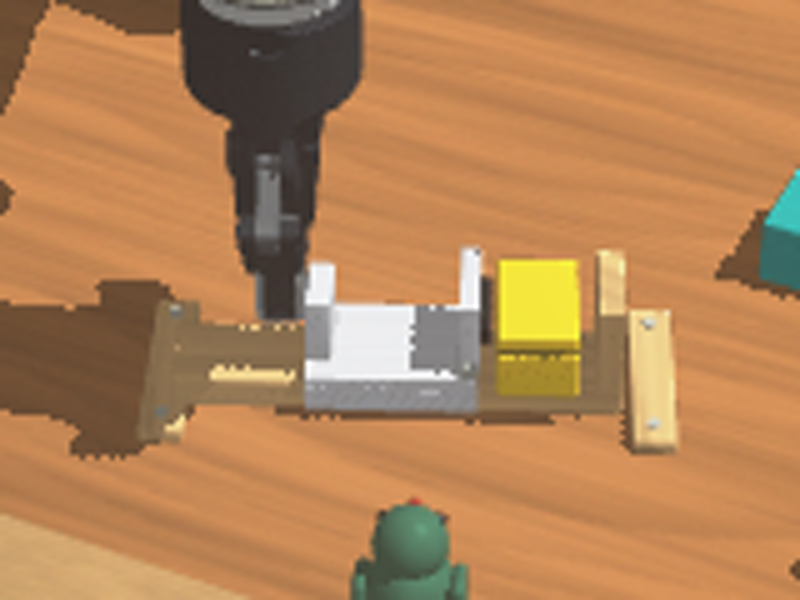

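move_arm:
  steps:
    - [1, 0, 0, 0, 0]
    - [2, 0, 0, 0, 0]
    - [3, 0, 0, 0, 0]
    - [4, 0, 0, 0, 0]
    - [5, 0, 0, 0, 0]
    - [6, 0, 0, 0, 0]
    - [6, 0, 0, 0, 0]

```text
time: 13.65
tool_pos: [0.6011, -0.0861, 0.0384]
tcp_rot: [1.728, 2.622, 0.0]
wrist_force: [1.5, -4.8, -0.1]
width: 0.002
```

```bash
python3 - <<'E'
from h import *
to_tool([])
c=cam('scene')
cv2.imwrite('pics/s11.png',cv2.resize(c['pixels'][240:360,240:400,::-1],None,fx=5,fy=5,interpolation=cv2.INTER_CUBIC))
E
```

```text
pos [601.1 -86.1  38.4] tool y yaw 23.23 q6 -0.588 F [ 1.5 -4.8 -0.1] w 0.002 t 13.65 zax [ 0.001 -0.001 -1.   ]
```

View pics/s11.png

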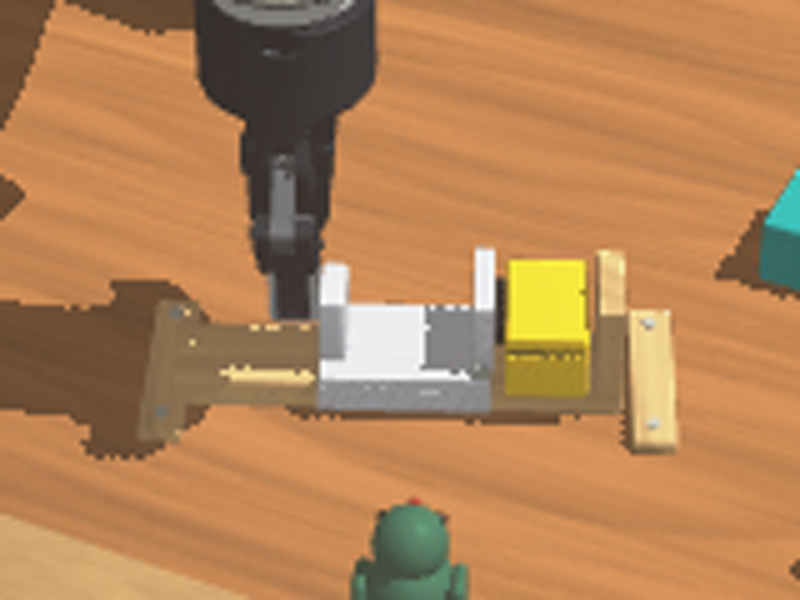

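move_arm:
  steps:
    - [0.5, 0, 0, 0, 0]
    - [1, 0, 0, 0, 0]
    - [1.5, 0, 0, 0, 0]
    - [2, 0, 0, 0, 0]
    - [2, 0, 0, 0, 0]

```text
time: 14.2
tool_pos: [0.6004, -0.0843, 0.0384]
tcp_rot: [1.728, 2.622, 0.0]
wrist_force: [3.2, -5.0, -0.3]
width: 0.003
```

move_arm:
  steps:
    - [0.3, 0, 0, 0, 0]
    - [0.6, 0, 0, 0, 0]
    - [0.6, 0, 0, 0, 0]

```text
time: 14.5
tool_pos: [0.6002, -0.0838, 0.0384]
tcp_rot: [1.728, 2.622, 0.0]
wrist_force: [2.7, -4.5, -0.8]
width: -0.001
```

move_arm:
  steps:
    - [0.2, 0, 0, 0, 0]
    - [0.4, 0, 0, 0, 0]
    - [0.4, 0, 0, 0, 0]

```text
time: 14.8
tool_pos: [0.6001, -0.0834, 0.0384]
tcp_rot: [1.728, 2.622, 0.0]
wrist_force: [2.8, -4.0, -0.5]
width: 0.004
```

move_arm:
  steps:
    - [0.2, 0, 0, 0, 0]
    - [0.4, 0, 0, 0, 0]
    - [0.4, 0, 0, 0, 0]

```text
time: 15.1
tool_pos: [0.5999, -0.0831, 0.0383]
tcp_rot: [1.728, 2.622, 0.0]
wrist_force: [2.3, -4.7, -0.6]
width: 0.002
```

move_arm:
  steps:
    - [0.2, 0, 0, 0, 0]
    - [0.3, 0, 0, 0, 0]
    - [0.3, 0, 0, 0, 0]

```text
time: 15.4
tool_pos: [0.5998, -0.0828, 0.0383]
tcp_rot: [1.728, 2.622, 0.0]
wrist_force: [1.9, -5.5, -1.1]
width: 0.003
```

```bash
python3 - <<'E'
from h import *
to_tool([])
c=cam('scene')
cv2.imwrite('pics/s12.png',cv2.resize(c['pixels'][285:325,330:375,::-1],None,fx=14,fy=14,interpolation=cv2.INTER_CUBIC))
E
```

```text
pos [599.8 -82.8  38.3] tool y yaw 23.22 q6 -0.583 F [ 1.9 -5.5 -1.1] w 0.003 t 15.4 zax [ 0.001 -0.001 -1.   ]
```

View pics/s12.png

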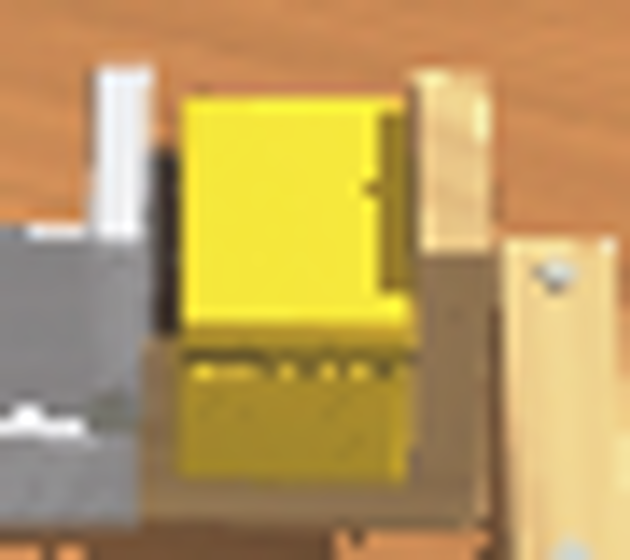

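move_arm:
  steps:
    - [0.1, 0, 0, 0, 0]
    - [0.2, 0, 0, 0, 0]
    - [0.2, 0, 0, 0, 0]

```text
time: 15.75
tool_pos: [0.5997, -0.0826, 0.0384]
tcp_rot: [1.728, 2.622, 0.0]
wrist_force: [1.9, -4.8, -1.7]
width: 0.0
```

move_arm:
  steps:
    - [0.1, 0, 0, 0, 0]
    - [0.2, 0, 0, 0, 0]
    - [0.2, 0, 0, 0, 0]

```text
time: 16.05
tool_pos: [0.5997, -0.0825, 0.0384]
tcp_rot: [1.728, 2.622, 0.0]
wrist_force: [1.9, -5.8, -0.5]
width: 0.002
```

move_arm:
  steps:
    - [0.1, 0, 0, 0, 0]
    - [0.2, 0, 0, 0, 0]
    - [0.2, 0, 0, 0, 0]

```text
time: 16.35
tool_pos: [0.5996, -0.0824, 0.0384]
tcp_rot: [1.728, 2.622, -0.0]
wrist_force: [2.1, -7.0, 0.1]
width: 0.004
```

move_arm:
  steps:
    - [0.1, 0, 0, 0, 0]
    - [0.2, 0, 0, 0, 0]
    - [0.2, 0, 0, 0, 0]

```text
time: 16.65
tool_pos: [0.5997, -0.0824, 0.0384]
tcp_rot: [1.728, 2.621, -0.0]
wrist_force: [2.5, -5.8, -1.3]
width: -0.001
```

move_arm:
  steps:
    - [0.1, 0, 0, 0, 0]
    - [0.2, 0, 0, 0, 0]
    - [0.2, 0, 0, 0, 0]

```text
time: 16.95
tool_pos: [0.5996, -0.0824, 0.0384]
tcp_rot: [1.727, 2.621, -0.0]
wrist_force: [2.2, -7.1, -0.9]
width: -0.001
```

move_arm:
  steps:
    - [0.1, 0, 0, 0, 0]
    - [0.2, 0, 0, 0, 0]
    - [0.2, 0, 0, 0, 0]

```text
time: 17.25
tool_pos: [0.5996, -0.0824, 0.0384]
tcp_rot: [1.727, 2.621, -0.001]
wrist_force: [3.1, -8.0, -1.7]
width: -0.002
```

```bash
python3 - <<'E'
from h import *
to_tool([])
f=[]
for i in range(6):
    c=cam('scene'); f.append(bot.read_state()['wrist_force'])
f=np.array(f);print((f@np.array([.391,-.92,0])).round(1),f.mean(0))
cv2.imwrite('pics/s13.png',cv2.resize(c['pixels'][285:325,330:375,::-1],None,fx=14,fy=14,interpolation=cv2.INTER_CUBIC))
E
```

```text
pos [599.6 -82.4  38.4] tool y yaw 23.23 q6 -0.581 F [ 3.1 -8.  -1.7] w -0.002 t 17.25 zax [ 0.002 -0.002 -1.   ]
[7.3 7.5 7.7 6.9 7.  7.8] [ 3.04890439 -6.70370343 -1.83096353]
```

View pics/s13.png

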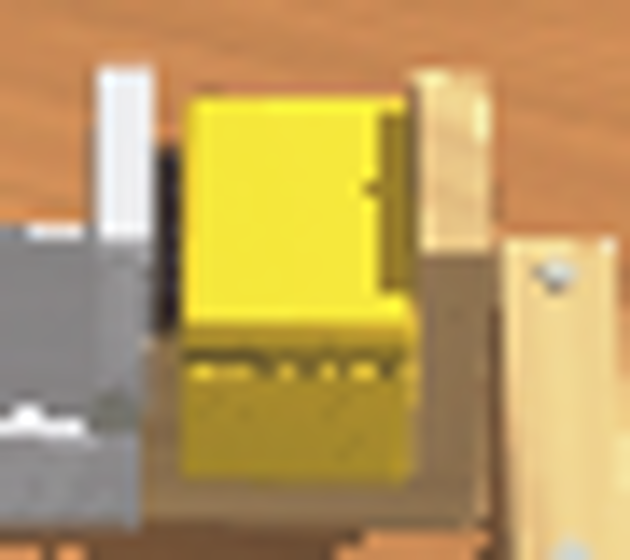

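move_arm:
  steps:
    - [0.2, 0, 0, 0, 0]
    - [0.4, 0, 0, 0, 0]
    - [0.4, 0, 0, 0, 0]
    - [0.4, 0, 0, 0, 0]

```text
time: 17.95
tool_pos: [0.5996, -0.0823, 0.0384]
tcp_rot: [1.727, 2.621, -0.001]
wrist_force: [2.9, -7.2, -2.0]
width: 0.001
```

```bash
python3 - <<'E'
from h import *
to_tool([])
f=[]
for i in range(8):
    c=cam('scene'); f.append(bot.read_state()['wrist_force'])
f=np.array(f);print((f@np.array([.391,-.92,0])).round(1),f.mean(0), (f@np.array([.391,-.92,0])).mean())
E
```

```text
pos [599.6 -82.3  38.4] tool y yaw 23.24 q6 -0.581 F [ 2.9 -7.2 -2. ] w 0.001 t 17.95 zax [ 0.002 -0.002 -1.   ]
[9.  8.6 9.1 8.6 8.5 8.8 8.8 8.4] [ 3.19339269 -8.11801458 -2.06869494] 8.717189951048343
```

move_arm:
  steps:
    - [0.1, 0, 0, 0, 0]
    - [0.2, 0, 0, 0, 0]
    - [0.2, 0, 0, 0, 0]
    - [0.2, 0, 0, 0, 0]

```text
time: 18.75
tool_pos: [0.5996, -0.0823, 0.0384]
tcp_rot: [1.727, 2.621, -0.001]
wrist_force: [3.6, -8.9, -2.0]
width: 0.002
```

```bash
python3 - <<'E'
from h import *
to_tool([])
f=[]
for i in range(6):
    c=cam('scene'); f.append(bot.read_state()['wrist_force'])
f=np.array(f);print((f@np.array([.391,-.92,0])).round(1), (f@np.array([.391,-.92,0])).mean())
E
```

```text
pos [599.6 -82.3  38.4] tool y yaw 23.24 q6 -0.58 F [ 3.6 -8.9 -2. ] w 0.002 t 18.75 zax [ 0.002 -0.002 -1.   ]
[8.9 8.9 9.3 8.6 9.1 9.4] 9.045214523199766
```

move_arm:
  steps:
    - [-3, 0, 0, 0, 0]
    - [-10, 0, 0, 0, 0]
    - [-22, 0, 0, 0, 0]
    - [-25, 0, -20, 0, 0]
    - [-25, 0, -60, 0, 0]
    - [-25, 0, -110, 0, 0]
    - [-25, 0, -160, 0, 0]
    - [-25, 0, -190, 0, 0]
    - [-25, 0, -190, 0, 0]
    - [-25, 0, -190, 0, 0]

```text
time: 20.05
tool_pos: [0.6088, -0.1039, 0.2291]
tcp_rot: [1.728, 2.622, 0.001]
wrist_force: [-0.8, 0.1, -0.4]
width: -0.001
```

```bash
python3 - <<'E'
from h import *
to_tool([])
c=cam('wrist');cv2.imwrite('pics/w14.png',cv2.resize(c['pixels'][0:300,180:480,::-1],None,fx=1.8,fy=1.8,interpolation=cv2.INTER_CUBIC))
c=cam('scene','s14f.png')
cv2.imwrite('pics/s14.png',cv2.resize(c['pixels'][285:325,330:375,::-1],None,fx=14,fy=14,interpolation=cv2.INTER_CUBIC))
E
```

```text
pos [ 608.8 -103.9  229.1] tool y yaw 23.21 q6 -0.615 F [-0.8  0.1 -0.4] w -0.001 t 20.05 zax [ 0.002 -0.    -1.   ]
```

View pics/s14.png

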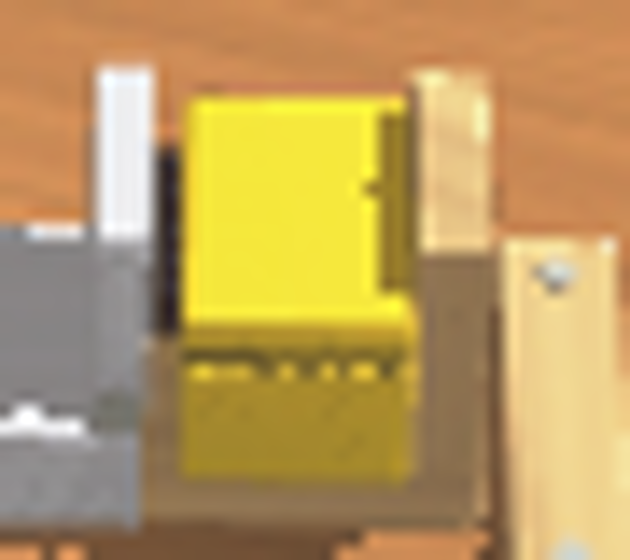

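View pics/w14.png

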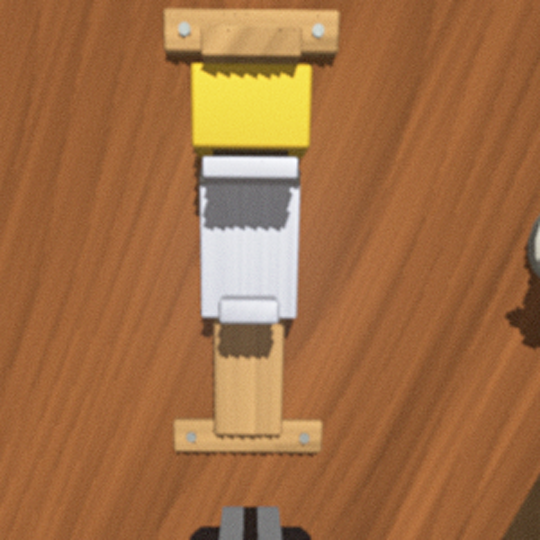

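View pics/s14f.png

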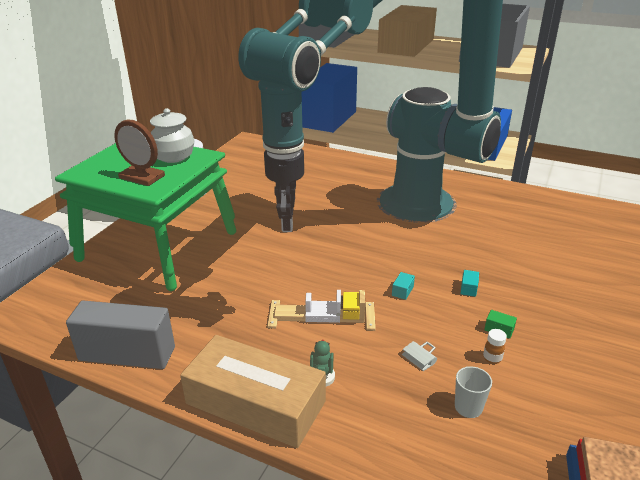

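The box is clamped flush between the jaws, the carriage stayed put after I backed off, and nothing else in the scene has moved. Handing in.

```bash
python3 -c "
from workcell import bot
print(bot.finish_job())"
```

```text
the job is handed in; nothing more can be done
None
```

I stood the yellow pill box upright on the holder's bed and let go of it. Then I pushed the thumb tab from behind with shut fingers until the box pressed on the fixed jaw. I backed off and handed in at about 20 s.

- **Grip:** the push force was about 5.3 N while the carriage slid freely and settled at about 9.0 N once it stopped. That implies roughly 3.7 N on the box, close to the 4 N called a good light grip. I inferred this from the wrist force; the jaw's lean was too small to measure in the pictures.
- **Final pictures:** after I withdrew, the box sits between pad and fixed jaw with no gap that I can see. The jaw shows no visible lean and did not move back, and the bystanders look to be where they started. The gripper was clear of everything.
- **Checks that disagreed:** depth-cloud fits put the holder's angle at about 92°, with its sliding direction off by about 20°. The wrist-camera rays gave 113°, and I used that. The gap between the open jaws came out between 72 and 75 mm in different views, so I set the final grip by force instead of distance.

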